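# Seat a stack of culture vessels in their microscope stage adapters

### The arm

A 7-joint arm with a two-finger parallel gripper is mounted at the origin on the work surface. World frame = base frame: x ahead of the robot, y to its left, z up, the work surface at z = 0. Lengths are in m, angles in rad, forces in N, time in s.
With the tool pointing down it reaches from about 0.35 to 0.9 m from the base axis. Payload 8.1 kg.
Tool frame: the origin (TCP) lies at the very end of the fingers, on their centre line; the grasp point (between the pads) lies 19 mm behind it; z points along the fingers, y is the line along which they close (so a half turn about z gives the same grasp; the last joint's range is limited). The gripper opens to 92 mm and grips with 3 to 60 N. Pads are 19 mm wide; open, the fingers measure 130 mm over their backs; the gripper's body (75 mm by 190 mm) begins 47 mm behind the grasp point.
Start: joints at [1.156, 0.434, 0.025, 1.573, -0.012, 1.134, -0.075], TCP at [0.192, -0.595, 0.227] pointing down, gripper open.
Joint ranges: [-2.62, 2.62], [-0.44, 2.09], [-1.27, 1.32], [0.08, 2.57], [-1.32, 4.46], [0.12, 2], [-2.74, 2.74]. Speed limits (rad/s): [2.22, 2.22, 3.01, 3.01, 3.14, 3.14, 3.14].

### API

Orientations are given as a rotation vector (axis times angle).
In Python, from cell import arm gives the robot as it stands.
- The arm moves only by the shell command python3 -m pendant 'ROWS' [FORCE]. ROWS is a JSON object of lists of equal length, an entry for each row: "slide": the shift along the tool's x, y, z in units of 0.3 m (1.0 is 0.3 m), a list of three; "dr": the turn, a rotation vector about the tool's x, y, z in units of 0.12 rad (1.0 is 0.12 rad), a list of three; "claw": the opening, from 0 (shut) to 1 (fully open). In form: {"slide": [[tx, ty, tz], ...], "dr": [[ax, ay, az], ...], "claw": [claw, ...]}. A call has 1 to 10 rows; each row shifts and turns the commanded pose from where the row before left it, along the tool's axes as they then stand; what a row does not reach is not made up. A row lasts 1/10 s, in which the tool goes at most 50 mm and 8.59 degrees, less where a joint would pass 70% of its speed; a pose out of reach is approached as far as the arm can. A call with a number of a shift or a turn outside -1 to 1 is refused whole. A call with a gripper value outside its range is refused whole. The fingers move at their own pace and stop on an object; FORCE is the grip in N (left out, the last holds). Time passes only in rows, so rows that do not move let the fingers close. It gives the time, the measured TCP pose, the force, the opening and the grip force at its end, in the units of the state.
- arm.observe(): the state, without advancing time (a new reading comes with each control period).
- arm.get_image(name): name is "scene" or "top"; returns the picture (420x560x3 uint8, red, green, blue); there is no depth.
- arm.calibration(name): a dict with "K" (3x3 intrinsics, pixels), "dist" ([k1, k2, p1, p2, k3] as OpenCV has them; the pictures are not rectified), "xyz" and "orientation" of the camera in the world. Camera axes: x right, y up, looking along -z (the intrinsics and any distortion apply to the point x, -y, -z); pixel columns grow to the right and rows downward; lengths in m; the calibration is good to about 2 mm. A picture is of the moment at which its call begins. calibration takes no time and is no camera call.
- arm.sign_off(): hands the job in; it is judged then, once.
The state is a dict: "clock": time; "joints": joint angles; "dq": joint speeds; "joint_efforts": joint torques, N m; "position": TCP position; "ee_rot": TCP orientation; "force": force on the tool from outside, world axes, zero at the start; "ft_torque": the same for the moment, N m; "width": opening from 0.0 (shut) to 1.0 (fully open); "gripper_force": force on a finger pad.
Only numpy, scipy, OpenCV 4.12 (cv2) and the standard library are available. Lean on these libraries where they do the work, as an engineer would, in place of code of your own. Each camera call takes 0.05 s, during which the arm holds its last target. There are 200 camera calls.

### The job

The stack of four lidded culture vessels on the steel tray is to go under the microscope: take it apart and seat each vessel, lid up, in the aluminium stage adapter whose recess fits it, down flat on the recess floor. The vessels hold medium, so keep them level throughout and lower them into place, never letting one drop, and do not knock over the glass bottle.

Things in the scene. Friction and masses are not known exactly. Their poses are not given: they have to be found in the camera images.
- dish35: Lidded small culture dish, pale frosted polystyrene, a plain round disc in shape: outside diameter 39 mm, overall height 13 mm, straight sides, flat top and bottom, lid and base are one rigid piece, about 20 g. Origin: centre of its underside; z up. Starts on top of the stack, on dish50 and about concentric with it.
- dish50: Lidded medium culture dish, pale frosted polystyrene, a plain round disc in shape: outside diameter 50 mm, overall height 13 mm, straight sides, flat top and bottom, lid and base are one rigid piece, about 25 g. Origin: centre of its underside; z up. Starts third from the bottom, on dish60.
- dish60: Lidded large culture dish, pale frosted polystyrene, a plain round disc in shape: outside diameter 60 mm, overall height 15 mm, straight sides, flat top and bottom, lid and base are one rigid piece, about 35 g. Origin: centre of its underside; z up. Starts second from the bottom, on the square vessel fourwell.
- fourwell: Square lidded four-well culture vessel, pale frosted polystyrene, 66 x 66 mm, overall height 16 mm, straight sides along its own x and y, flat top marked with four rings, one rigid piece, about 45 g. Origin: centre of its underside; z up. Starts at the bottom of the stack, on the tray.
- adapter35: Silver aluminium plate fixed flat on the bench, 86 (own x) x 128 (own y) x 8 mm, with one blind recess in the middle of its top, 4 mm deep, flat black floor 4 mm above the bench, mouth chamfered 2 mm: round, 47 mm in diameter, for dish35 (39 mm). Origin: centre of the plate's underside, below the recess centre; z up.
- adapter50: Silver aluminium plate fixed flat on the bench, 86 (own x) x 128 (own y) x 8 mm, with one blind recess in the middle of its top, 4 mm deep, flat black floor 4 mm above the bench, mouth chamfered 2 mm: round, 58 mm in diameter, for dish50 (50 mm). Origin: centre of the plate's underside, below the recess centre; z up.
- adapter60: Silver aluminium plate fixed flat on the bench, 86 (own x) x 128 (own y) x 8 mm, with one blind recess in the middle of its top, 4 mm deep, flat black floor 4 mm above the bench, mouth chamfered 2 mm: round, 68 mm in diameter, for dish60 (60 mm). Origin: centre of the plate's underside, below the recess centre; z up.
- adapter4: Silver aluminium plate fixed flat on the bench, 86 (own x) x 128 (own y) x 8 mm, with one blind recess in the middle of its top, 4 mm deep, flat black floor 4 mm above the bench, mouth chamfered 2 mm: square, 74 x 74 mm, sides along the plate's x and y, for fourwell (any quarter turn fits). Origin: centre of the plate's underside, below the recess centre; z up.
- tray: Fixed flat stainless steel tray, 110 x 150 mm, 2 mm thick with a rolled edge under 4 mm high, on which the stack stands within about 25 mm of the middle. Origin: centre of its underside on the bench.
- bottle: Small closed glass reagent bottle with blue screw cap, 56 mm in diameter, 105 mm tall, standing loose among the adapters, to be left standing. Origin: centre of its underside.
Things that resemble listed ones, but are neither listed nor needed, are in the scene too. What is shaped like the dish50 but green or purple is not meant.

How it is judged:
At the end, for the whole second after the job is handed in: Each vessel lies in the recess of its own adapter: within 7 mm of the recess centre, its underside on the recess floor (2 to 5.5 mm above the plate's underside), level within 0.06 rad, lid up and at rest; the bottle stands upright (horizontal distance between dish35 and adapter35 below 0.007 m and z of dish35 in the frame of adapter35 between 0.002 and 0.0055 m and angle between each of dish35, dish50, dish60, fourwell's own z axis and vertical below 0.06 rad and linear speed of each of dish35, dish50, dish60, fourwell below 0.02 m/s and horizontal distance between dish50 and adapter50 below 0.007 m and z of dish50 in the frame of adapter50 between 0.002 and 0.0055 m and horizontal distance between dish60 and adapter60 below 0.007 m and z of dish60 in the frame of adapter60 between 0.002 and 0.0055 m and horizontal distance between fourwell and adapter4 below 0.007 m and z of fourwell in the frame of adapter4 between 0.002 and 0.0055 m and angle between bottle's own z axis and vertical below 0.2 rad); the robot touches nothing.
It fails at once if a vessel is tipped more than 0.5 rad (about 30 degrees) and spills (angle between any of dish35, dish50, dish60, fourwell's own z axis and vertical above 0.5 rad).
It fails at once if a vessel is dropped (moves faster than 1.2 m/s) (linear speed of any of dish35, dish50, dish60, fourwell above 1.2 m/s).
It fails at once if the bottle is knocked over (angle between bottle's own z axis and vertical above 0.5 rad).
It also fails if it takes over 112 s, if anything falls off the work surface, if the arm or the gripper's body presses on something with over 40 N, if the wrist force passes 120 N, or if a joint passes its speed limit or range.

## Working session

There is one attempt and no reset: what is moved stays moved. The work goes in short steps, Python scripts to look and compute and a shell command to move; the robot and the scene stay as the last step left them, time stands still between calls to the robot, and variables do not carry over. Pictures are saved under pics/ and viewed, at most 14 in all, crops included, and the job is handed in when it is done.

```bash
ls; mkdir -p pics
python3 - <<'E'
from cell import arm
import cv2
for n in("scene","top"):
    im=arm.get_image(n); cv2.imwrite(f"pics/{n}0.png",im[:,:,::-1])
    c=arm.calibration(n); print(n,c)
s=arm.observe(); print(s)
E
```

```text
pics
scene {'K': array([[391.67525655,   0.        , 284.12243709],
       [  0.        , 391.67525655, 207.51001413],
       [  0.        ,   0.        ,   1.        ]]), 'dist': array([-0.08806202,  0.        ,  0.        ,  0.        ,  0.        ]), 'xyz': array([ 0.9032585 , -0.74637856,  0.59372196]), 'orientation': array([0.94914387, 0.21496146, 0.40420309])}
top {'K': array([[521.99293551,   0.        , 273.47300028],
       [  0.        , 521.99293551, 193.53413124],
       [  0.        ,   0.        ,   1.        ]]), 'dist': array([-0.13388363,  0.        ,  0.        ,  0.        ,  0.        ]), 'xyz': array([ 0.366518  , -0.08025372,  1.38152078]), 'orientation': array([ 0.09815755, -0.10749496, -1.55715404])}
{'clock': 0.1, 'joints': array([ 1.15640892,  0.43514692,  0.0250041 ,  1.5739903 , -0.01156576,
        1.13398994, -0.07506331]), 'dq': array([-5.39483446e-05,  5.54274679e-04, -9.24934207e-04, -2.04194823e-03,
        1.40525851e-03, -9.40812914e-04,  2.28019971e-03]), 'joint_efforts': array([ 4.98145499e-03, -6.69121671e+01,  9.88948233e-01, -3.15143180e+01,
       -6.04247488e-02,  3.75637191e-02,  2.93638675e-05]), 'position': array([ 0.19151104, -0.59446747,  0.2260339 ]), 'ee_rot': array([-3.10218548e+00, -4.87494683e-01,  6.00732055e-04]), 'force': array([ 0.50539714,  0.39755613, -0.02453464]), 'ft_torque': array([-0.0442038 , -0.0277672 ,  0.00116614]), 'gripper_force': 0.0, 'width': 0.9991283938705108}
```

View pics/scene0.png

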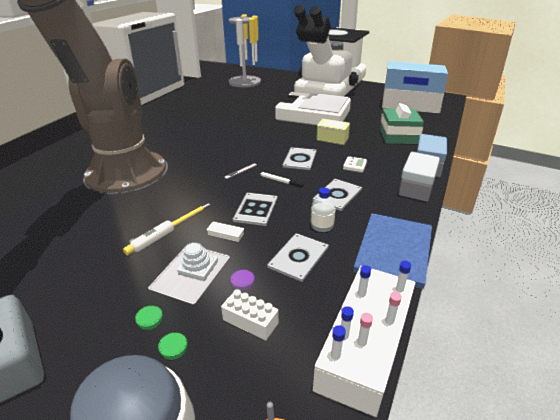

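View pics/top0.png

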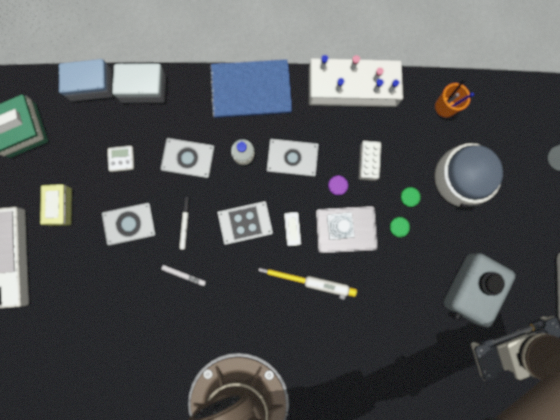

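The stack is on the tray at top (342,227). Four silver plates are at top (188,158), (293,157), (128,224) and (245,222). The bottle is at (242,152). The green and purple discs are decoys. Next I'll look at one close crop.

Run:
```python
import cv2,numpy as np
t=cv2.imread("pics/top0.png"); s=cv2.imread("pics/scene0.png")
a=cv2.resize(t[125:255,95:385],None,fx=2.75,fy=2.75,interpolation=cv2.INTER_CUBIC)
b=cv2.resize(s[140:300,140:370],None,fx=1.45,fy=1.45,interpolation=cv2.INTER_CUBIC)
c=np.zeros((600,800,3),np.uint8); c[:a.shape[0],:a.shape[1]]=a[:, :800]; c[360:360+b.shape[0],:b.shape[1]]=b[:240]
cv2.imwrite("pics/crop.png",c)
```

```text
(no output)
```

View pics/crop.png

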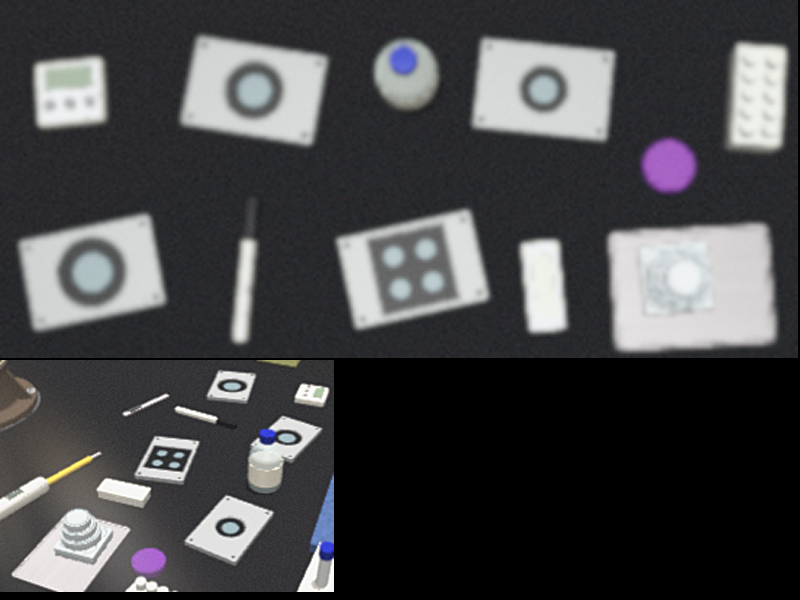

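Top-crop reading:
- **Recess sizes:** the recess diameters rank plate (293,157) < (188,158) < (128,224). So these are adapter35, adapter50 and adapter60, and the square recess at (245,222) is adapter4.
- **Lookalikes, not wanted:** purple disc (338,185), green discs (410,197) and (400,227), white block (370,160), white bar (292,228) and timer (120,158).
- **Stack to use:** pale, on the tray at (342,227).

Next I'll measure the positions.

```bash
cat > h.py <<'E'
import cv2,numpy as np
from scipy.spatial.transform import Rotation as R
from cell import arm
def ray(n,uv):
    c=arm.calibration(n); p=cv2.undistortPoints(np.float64(uv).reshape(-1,1,2),c["K"],c["dist"]).reshape(-1,2)
    d=np.c_[p[:,0],-p[:,1],-np.ones(len(p))]
    return np.array(c["xyz"]),R.from_rotvec(c["orientation"]).apply(d)
def plane(n,uv,z):
    o,d=ray(n,uv); return (o+d*((z-o[2])/d[:,2:]))[:,:2]
def rectify(n,im,z,cx,cy,h,s=4000):
    "metric picture of plane z: up=+x, left=+y, s px per m"
    N=int(2*h*s); u,v=np.meshgrid(np.arange(N),np.arange(N))
    P=np.stack([cx+h-v/s,cy+h-u/s,np.full(u.shape,z)],-1).reshape(-1,3)
    c=arm.calibration(n); W=R.from_rotvec(c["orientation"]).inv().apply(P-c["xyz"])*[1,-1,-1]
    q=cv2.projectPoints(W,np.zeros(3),np.zeros(3),c["K"],c["dist"])[0].reshape(N,N,2).astype(np.float32)
    return cv2.remap(im,q,None,cv2.INTER_LINEAR)
def go(x,y,z=None,yaw=None):
    "shift in tool units from the measured pose to the target; yaw in deg = direction of tool y (mod 180)"
    s=arm.observe(); r=R.from_rotvec(s["ee_rot"]); p=s["position"]
    t=np.array([x,y,p[2] if z is None else z]); 
    m=r.as_matrix(); cur=np.degrees(np.arctan2(m[1,1],m[0,1]))
    print("pos",p.round(4),"yaw",round(cur,1),"tilt",np.degrees(np.arccos(-m[2,2])).round(2),"w",round(s["width"],3),"t",s["clock"])
    print("slide now",(r.inv().apply(t-p)/.3).round(3))
    if yaw is not None:
        d=(yaw-cur+90)%180-90
        r2=R.from_euler('z',d,degrees=True)*r
        print("turn dr total",((r.inv()*r2).as_rotvec()/.12).round(2),"slide after turn",(r2.inv().apply(t-p)/.3).round(3))
E
python3 - <<'E'
from h import *
t=cv2.imread("pics/top0.png"); s=cv2.imread("pics/scene0.png")
g=cv2.cvtColor(t,cv2.COLOR_BGR2GRAY)
for n,(u,v) in dict(a35=(293,157),a50=(188,158),a60=(128,224),a4=(245,222),tray=(346,229)).items():
    P=plane("top",[(u,v)],.008 if n!="tray" else .002)[0]
    z=.008 if n!="tray" else .003
    im=rectify("top",g,z,*P,.1,2000); _,b=cv2.threshold(im,0,255,cv2.THRESH_OTSU)
    cs,_=cv2.findContours(b,cv2.RETR_CCOMP,cv2.CHAIN_APPROX_NONE)
    c=[k for k in cs if cv2.pointPolygonTest(k,(200,200),False)>0]
    c=sorted(c,key=cv2.contourArea)
    for k in c:
        (a,bb),(w,h),an=cv2.minAreaRect(k)
        m=cv2.moments(k); cx,cy=m['m10']/m['m00'],m['m01']/m['m00']
        print(n,"rect c",np.round([P[0]+.1-bb/2000,P[1]+.1-a/2000],4),"cen",np.round([P[0]+.1-cy/2000,P[1]+.1-cx/2000],4),"wh",w/2,h/2,"ang",an)
P=plane("top",[(242,152)],.105); print("bottle cap",P)
# stack pictures
sc=plane("top",[(342,227)],.03)[0]; print(sc)
tiles=[]
for z in(.059,.046,.033,.018):
    row=[]
    for n,I in(("top",t),("scene",s)):
        im=rectify(n,I,z,*sc,.05,3000); im=cv2.resize(im,(280,280))
        for k in range(0,280,28): cv2.line(im,(k,0),(k,6),(0,0,255),1); cv2.line(im,(0,k),(6,k),(0,0,255),1)
        row.append(im)
    tiles.append(np.vstack(row))
cv2.imwrite("pics/stack.png",cv2.resize(np.hstack(tiles),(800,400)))
E
```

```text
a35 rect c [ 0.6467 -0.1365] cen [ 0.6466 -0.1366] wh 29.0 28.5 ang 90.0
a35 rect c [ 0.6472 -0.1368] cen [ 0.6472 -0.1368] wh 41.719295501708984 43.133514404296875 ang 45.0
a35 rect c [ 0.6474 -0.1367] cen [ 0.6473 -0.1367] wh 132.62867736816406 90.9650650024414 ang 5.492324352264404
a50 rect c [0.6426 0.1455] cen [0.6427 0.1457] wh 35.5 35.5 ang 90.0
a50 rect c [0.6431 0.146 ] cen [0.643  0.1461] wh 52.5 53.5 ang 0.0
a50 rect c [0.6432 0.1461] cen [0.6432 0.1462] wh 133.20211791992188 91.27233123779297 ang 8.746162414550781
a60 rect c [0.4629 0.2977] cen [0.4627 0.2978] wh 40.65863800048828 41.01219177246094 ang 45.0
a60 rect c [0.4629 0.299 ] cen [0.463  0.2988] wh 62.93250274658203 63.28605651855469 ang 45.0
a60 rect c [0.463  0.2988] cen [0.4629 0.2988] wh 91.09820556640625 133.329833984375 ang 77.26570892333984
a4 rect c [ 0.4702 -0.0123] cen [ 0.4702 -0.0123] wh 68.43592834472656 68.76947021484375 ang 76.89079284667969
a4 rect c [ 0.4703 -0.0124] cen [ 0.4703 -0.0123] wh 91.32859802246094 133.37103271484375 ang 76.66488647460938
tray rect c [ 0.4558 -0.2814] cen [ 0.4558 -0.2814] wh 117.57576751708984 157.52137756347656 ang 86.49646759033203
bottle cap [[ 0.63854076 -0.00730171]]
[ 0.45915733 -0.26641566]
```

View pics/stack.png

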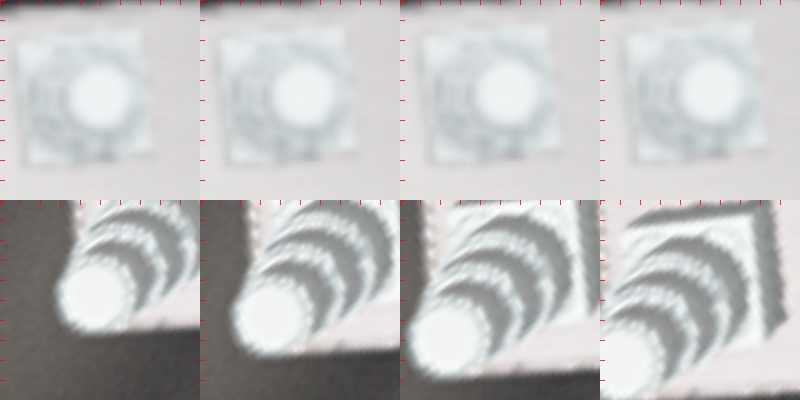

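The top and scene views agree on dish35 at (0.461, -0.266) at z=0.059, and the adapters are measured. Now I'll approach.

```bash
python3 -c "
from h import *
go(.461,-.266,.15,0)"
```

```text
pos [ 0.1915 -0.5945  0.226 ] yaw -72.1 tilt 0.08 w 0.999 t 0.1
slide now [ 1.191 -0.766  0.254]
turn dr total [-0.000e+00 -1.000e-02 -1.049e+01] slide after turn [1.095 0.899 0.252]
```

```bash
python3 -m pendant '{"slide":[[0.119,-0.077,0.025],[0.119,-0.077,0.025],[0.119,-0.077,0.025],[0.119,-0.077,0.025],[0.119,-0.077,0.025],[0.119,-0.077,0.025],[0.119,-0.077,0.025],[0.119,-0.077,0.025],[0.119,-0.077,0.025],[0.119,-0.077,0.025]],"dr":[[0,0,0],[0,0,0],[0,0,0],[0,0,0],[0,0,0],[0,0,0],[0,0,0],[0,0,0],[0,0,0],[0,0,0]],"claw":[1,1,1,1,1,1,1,1,1,1]}' 15
python3 -m pendant '{"slide":[[0,0,0],[0,0,0],[0,0,0],[0,0,0],[0,0,0],[0,0,0],[0,0,0],[0,0,0],[0,0,0],[0,0,0]],"dr":[[0,0,-1],[0,0,-1],[0,0,-1],[0,0,-1],[0,0,-1],[0,0,-1],[0,0,-1],[0,0,-1],[0,0,-1],[0,0,-1]],"claw":[1,1,1,1,1,1,1,1,1,1]}'
python3 -c "
from h import *
go(.461,-.266,.051,0)"
```

```text
clock: 1.1
position: [0.4613, -0.264, 0.1513]
ee_rot: [-3.103, -0.487, 0.0]
force: [0.3, -0.7, 1.1]
width: 1.002
gripper_force: 0.0
clock: 2.1
position: [0.4604, -0.2654, 0.1514]
ee_rot: [-2.28, -2.16, 0.0]
force: [0.9, 0.4, -0.6]
width: 1.001
gripper_force: 0.0
pos [ 0.4604 -0.2654  0.1514] yaw -3.1 tilt 0.04 w 1.001 t 2.1
slide now [-0.002  0.002  0.335]
turn dr total [ 0.   -0.   -0.45] slide after turn [-0.002  0.002  0.335]
```

```bash
python3 -m pendant '{"slide":[[0,0,0.1],[0,0,0.1],[0,0,0.08],[0,0,0.04],[0,0,0.015],[0,0,0],[0,0,0],[0,0,0]],"dr":[[0,0,-0.45],[0,0,0],[0,0,0],[0,0,0],[0,0,0],[0,0,0],[0,0,0],[0,0,0]],"claw":[1,1,1,1,0.6,0.6,0.6,0.6]}' 10
python3 -m pendant '{"slide":[[0,0,0],[0,0,0],[0,0,0],[0,0,0],[0,0,0],[0,0,0],[0,0,0],[0,0,0]],"dr":[[0,0,0],[0,0,0],[0,0,0],[0,0,0],[0,0,0],[0,0,0],[0,0,0],[0,0,0]],"claw":[0.3,0.3,0.3,0.3,0.3,0.3,0.3,0.3]}'
python3 -c "
from h import *
go(.6473,-.1367,.15,0)"
```

```text
clock: 2.9
position: [0.4614, -0.2659, 0.0523]
ee_rot: [2.226, 2.214, 0.001]
force: [0.2, -0.3, -0.0]
width: 0.7
gripper_force: 0.0
clock: 3.7
position: [0.4608, -0.2656, 0.0514]
ee_rot: [2.227, 2.216, -0.0]
force: [-1.3, -0.4, 4.9]
width: 0.422
gripper_force: 10.0
pos [ 0.4608 -0.2656  0.0514] yaw -0.3 tilt 0.02 w 0.422 t 3.7
slide now [ 0.433  0.62  -0.329]
turn dr total [-0.    0.   -0.04] slide after turn [ 0.43   0.622 -0.329]
```

```bash
python3 -m pendant '{"slide":[[0,0,-0.02],[0,0,-0.03],[0,0,-0.06],[0,0,-0.1],[0,0,-0.12],[0.02,0.03,0],[0.03,0.05,0],[0.05,0.07,0],[0.07,0.1,0],[0.075,0.107,0]],"dr":[[0,0,0],[0,0,0],[0,0,0],[0,0,0],[0,0,0],[0,0,0],[0,0,0],[0,0,0],[0,0,0],[0,0,0]],"claw":[0.3,0.3,0.3,0.3,0.3,0.3,0.3,0.3,0.3,0.3]}'
python3 -m pendant '{"slide":[[0.07,0.1,0],[0.05,0.07,0],[0.04,0.06,0],[0.02,0.03,0],[0,0,0],[0,0,0]],"dr":[[0,0,0],[0,0,0],[0,0,0],[0,0,0],[0,0,0],[0,0,0]],"claw":[0.3,0.3,0.3,0.3,0.3,0.3]}'
python3 - <<'E'
from h import *
go(.6473,-.1367,.0095,0)
t=arm.get_image("top")[:,:,::-1]; s=arm.get_image("scene")[:,:,::-1]
cv2.imwrite("pics/t1.png",t);cv2.imwrite("pics/s1.png",s)
c=np.zeros((600,800,3),np.uint8)
c[:300,:400]=cv2.resize(t[120:270,250:450],(400,300))
c[:,400:]=cv2.resize(s[150:390,200:360],(400,600))
tiles=np.hstack([cv2.resize(rectify(n,np.ascontiguousarray(I),.046,.459,-.2664,.05,2000),(200,200)) for n,I in(("top",t),("scene",s))])
c[300:500,:400]=tiles
cv2.imwrite("pics/v1.png",c)
E
```

```text
clock: 4.7
position: [0.5688, -0.1913, 0.149]
ee_rot: [-2.227, -2.214, 0.002]
force: [0.4, -0.4, -0.0]
width: 0.42
gripper_force: 10.0
clock: 5.3
position: [0.6456, -0.1394, 0.1494]
ee_rot: [-2.227, -2.215, 0.002]
force: [0.1, -0.7, -0.3]
width: 0.418
gripper_force: 10.0
pos [ 0.6456 -0.1394  0.1494] yaw -0.3 tilt 0.1 w 0.418 t 5.3
slide now [0.009 0.006 0.466]
turn dr total [-0.   -0.   -0.04] slide after turn [0.009 0.007 0.466]
```

View pics/v1.png

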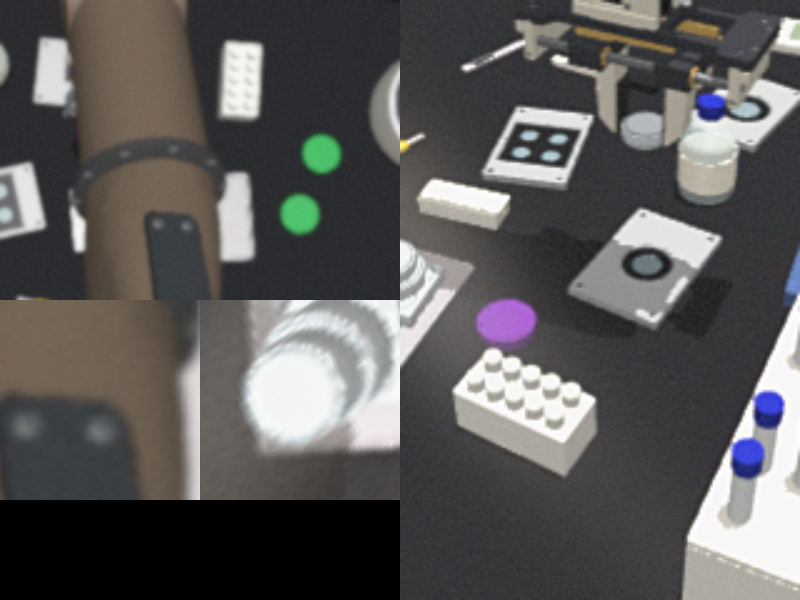

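Run:
```python
from h import *
print(plane("scene",[(297.2,202)],.1505))
s=cv2.imread("pics/s1.png")
im=rectify("scene",s,.046,.459,-.2664,.05,4000); g=cv2.cvtColor(im,cv2.COLOR_BGR2GRAY)
b=cv2.inRange(cv2.GaussianBlur(g,(9,9),0),225,255)
cs,_=cv2.findContours(b,0,1)
for k in cs:
    if cv2.contourArea(k)>8000:
        (u,v),r=cv2.minEnclosingCircle(k); m=cv2.moments(k); print("d50",cv2.contourArea(k),.509-v/4000,-.2164-u/4000,r/4,"cen",.509-m['m01']/m['m00']/4000,-.2164-m['m10']/m['m00']/4000)
print(arm.observe()["position"])
```

```text
[[ 0.64456267 -0.13794955]]
d50 24796.5 0.4633354263305664 -0.26369474639892576 24.52973747253418 cen 0.46207550628784977 -0.26329297548713193
d50 11507.0 0.47337761306762693 -0.30565 36.62248611450195 cen 0.4630564837345384 -0.3075025317922424
[ 0.64540462 -0.14024691  0.14995484]
```

```bash
python3 -m pendant '{"slide":[[0.006,0.006,0.08],[0,0,0.1],[0,0,0.1],[0,0,0.08],[0,0,0.05],[0,0,0.025],[0,0,0.015],[0,0,0.006],[0,0,0.006],[0,0,0]],"dr":[[0,0,0],[0,0,0],[0,0,0],[0,0,0],[0,0,0],[0,0,0],[0,0,0],[0,0,0],[0,0,0],[0,0,0]],"claw":[0.3,0.3,0.3,0.3,0.3,0.3,0.3,0.3,0.3,0.3]}'
python3 -c "
from h import *
go(.6473,-.1367,.0098,0); print(arm.observe()['force'])"
```

```text
clock: 6.4
position: [0.6486, -0.1373, 0.0123]
ee_rot: [2.226, 2.215, 0.001]
force: [0.2, 1.1, -0.7]
width: 0.418
gripper_force: 10.0
pos [ 0.6486 -0.1373  0.0123] yaw -0.3 tilt 0.06 w 0.418 t 6.4
slide now [ 0.002 -0.004  0.008]
turn dr total [-0.    0.   -0.04] slide after turn [ 0.002 -0.004  0.008]
[ 0.21041987  1.12351574 -0.65764601]
```

```bash
python3 -m pendant '{"slide":[[0,-0.003,0.004],[0,0,0.004],[0,0,0],[0,0,0]],"dr":[[0,0,0],[0,0,0],[0,0,0],[0,0,0]],"claw":[0.3,0.3,0.3,0.3]}'
python3 -m pendant '{"slide":[[0,0,0],[0,0,0],[0,0,0],[0,0,0],[0,0,0],[0,0,-0.02],[0,0,-0.05],[0,0,-0.1],[0,0,-0.15],[0,0,-0.15]],"dr":[[0,0,0],[0,0,0],[0,0,0],[0,0,0],[0,0,0],[0,0,0],[0,0,0],[0,0,0],[0,0,0],[0,0,0]],"claw":[0.46,0.5,0.54,0.58,0.62,0.7,0.8,0.9,1,1]}'
python3 -c "
from h import *
go(.462,-.2635,.12,0)"
```

```text
clock: 6.8
position: [0.6474, -0.1372, 0.0095]
ee_rot: [2.227, 2.216, 0.0]
force: [-0.7, -0.6, 3.2]
width: 0.416
gripper_force: 10.0
clock: 7.8
position: [0.647, -0.137, 0.1528]
ee_rot: [-2.227, -2.216, -0.0]
force: [1.3, -1.0, -0.6]
width: 0.979
gripper_force: 0.0
pos [ 0.647  -0.137   0.1528] yaw -0.3 tilt 0.01 w 0.979 t 7.8
slide now [-0.425 -0.615  0.109]
turn dr total [ 0.    0.   -0.04] slide after turn [-0.422 -0.617  0.109]
```

```bash
python3 -m pendant '{"slide":[[-0.06,-0.085,0],[-0.08,-0.116,0],[-0.08,-0.116,0.02],[-0.08,-0.116,0.03],[-0.07,-0.1,0.03],[-0.04,-0.06,0.03],[-0.015,-0.024,0],[0,0,0],[0,0,0]],"dr":[[0,0,0],[0,0,0],[0,0,0],[0,0,0],[0,0,0],[0,0,0],[0,0,0],[0,0,0],[0,0,0]],"claw":[1,1,1,1,1,1,1,1,1]}'
python3 -c "
from h import *
go(.4625,-.2635,.038,0)"
```

```text
clock: 8.7
position: [0.4634, -0.263, 0.1184]
ee_rot: [2.224, 2.216, 0.002]
force: [0.5, -0.1, -0.3]
width: 1.002
gripper_force: 0.0
pos [ 0.4634 -0.263   0.1184] yaw -0.2 tilt 0.14 w 1.002 t 8.7
slide now [-0.002 -0.004  0.268]
turn dr total [-0.    0.   -0.03] slide after turn [-0.002 -0.004  0.268]
```

```bash
python3 -m pendant '{"slide":[[-0.002,-0.003,0.08],[0,0,0.08],[0,0,0.06],[0,0,0.03],[0,0,0.018],[0,0,0],[0,0,0],[0,0,0]],"dr":[[0,0,0],[0,0,0],[0,0,0],[0,0,0],[0,0,0],[0,0,0],[0,0,0],[0,0,0]],"claw":[1,1,1,1,0.7,0.7,0.7,0.7]}' 10
python3 -m pendant '{"slide":[[0,0,0],[0,0,0],[0,0,0],[0,0,0],[0,0,0],[0,0,0],[0,0,0]],"dr":[[0,0,0],[0,0,0],[0,0,0],[0,0,0],[0,0,0],[0,0,0],[0,0,0]],"claw":[0.4,0.4,0.4,0.4,0.4,0.4,0.4]}'
python3 -c "
from h import *
go(.6432,.1461,.16,0)"
```

```text
clock: 9.5
position: [0.4613, -0.2645, 0.0376]
ee_rot: [2.226, 2.215, 0.001]
force: [0.8, 0.1, -0.1]
width: 0.722
gripper_force: 0.0
clock: 10.2
position: [0.4609, -0.2645, 0.0371]
ee_rot: [2.227, 2.215, 0.0]
force: [-0.7, -0.7, 6.2]
width: 0.538
gripper_force: 10.0
pos [ 0.4609 -0.2645  0.0371] yaw -0.3 tilt 0.03 w 0.538 t 10.2
slide now [ 1.372  0.601 -0.41 ]
turn dr total [-0.    0.   -0.04] slide after turn [ 1.369  0.608 -0.41 ]
```

```bash
python3 -m pendant '{"slide":[[0,0,-0.02],[0,0,-0.04],[0,0,-0.08],[0,0,-0.12],[0,0,-0.1],[0.03,0.01,-0.05],[0.06,0.03,0],[0.09,0.04,0],[0.12,0.053,0],[0.13,0.057,0]],"dr":[[0,0,0],[0,0,0],[0,0,0],[0,0,0],[0,0,0],[0,0,0],[0,0,0],[0,0,0],[0,0,0],[0,0,0]],"claw":[0.4,0.4,0.4,0.4,0.4,0.4,0.4,0.4,0.4,0.4]}'
python3 -m pendant '{"slide":[[0.14,0.061,0],[0.14,0.061,0],[0.14,0.061,0],[0.14,0.061,0],[0.13,0.057,0],[0.11,0.05,0],[0.08,0.035,0],[0.04,0.02,0],[0.02,0.01,0],[0,0,0]],"dr":[[0,0,0],[0,0,0],[0,0,0],[0,0,0],[0,0,0],[0,0,0],[0,0,0],[0,0,0],[0,0,0],[0,0,0]],"claw":[0.4,0.4,0.4,0.4,0.4,0.4,0.4,0.4,0.4,0.4]}'
python3 - <<'E'
from h import *
go(.6432,.1461,.0087,0)
t=np.ascontiguousarray(arm.get_image("top")[:,:,::-1]); s=np.ascontiguousarray(arm.get_image("scene")[:,:,::-1])
cv2.imwrite("pics/t2.png",t);cv2.imwrite("pics/s2.png",s)
c=np.zeros((600,800,3),np.uint8)
c[:300,:400]=cv2.resize(rectify("top",t,.017,.6473,-.1367,.05,4000),(400,400))[:300]
c[:300,400:]=cv2.resize(s[120:270,240:440],(400,300))
for i,(n,I) in enumerate((("top",t),("scene",s))):
    c[300:,400*i+50:400*i+350]=cv2.resize(rectify(n,I,.033,.459,-.2664,.05,4000),(300,300))
cv2.imwrite("pics/v2.png",c)
E
```

```text
clock: 11.2
position: [0.5185, -0.1352, 0.1608]
ee_rot: [2.229, 2.213, -0.0]
force: [1.0, -0.4, 0.2]
width: 0.54
gripper_force: 10.0
clock: 12.2
position: [0.6445, 0.1454, 0.1599]
ee_rot: [2.227, 2.216, -0.001]
force: [-0.4, -0.3, -1.2]
width: 0.54
gripper_force: 10.0
pos [0.6445 0.1454 0.1599] yaw -0.3 tilt 0.02 w 0.54 t 12.2
slide now [ 0.003 -0.004  0.504]
turn dr total [-0.   -0.   -0.04] slide after turn [ 0.003 -0.004  0.504]
```

View pics/v2.png

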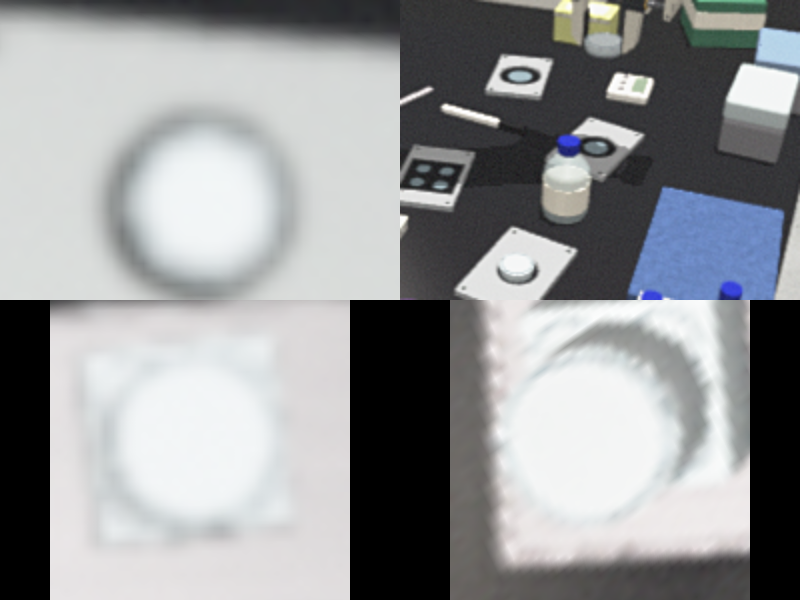

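dish35 sits centred in adapter35, and dish50 is held level at scene (342,142). dish60 is centred at about (0.463, -0.2637). Now I'll lower dish50.

```bash
python3 -c "
from h import *
print(plane('scene',[(342,142.5)],.162))"
python3 -m pendant '{"slide":[[0.003,-0.004,0.08],[0,0,0.1],[0,0,0.1],[0,0,0.09],[0,0,0.06],[0,0,0.03],[0,0,0.015],[0,0,0.008],[0,0,0],[0,0,0]],"dr":[[0,0,0],[0,0,0],[0,0,0],[0,0,0],[0,0,0],[0,0,0],[0,0,0],[0,0,0],[0,0,0],[0,0,0]],"claw":[0.4,0.4,0.4,0.4,0.4,0.4,0.4,0.4,0.4,0.4]}'
python3 -c "
from h import *
go(.6432,.1461,.0085,0)"
```

```text
[[0.64550532 0.14575143]]
clock: 13.3
position: [0.6439, 0.1468, 0.0159]
ee_rot: [2.227, 2.215, 0.002]
force: [-0.5, 0.5, -0.1]
width: 0.538
gripper_force: 10.0
pos [0.6439 0.1468 0.0159] yaw -0.3 tilt 0.08 w 0.538 t 13.3
slide now [-0.002 -0.002  0.025]
turn dr total [ 0.    0.   -0.04] slide after turn [-0.002 -0.002  0.025]
```

```bash
python3 -m pendant '{"slide":[[-0.002,-0.002,0.01],[0,0,0.008],[0,0,0.004],[0,0,0],[0,0,0]],"dr":[[0,0,0],[0,0,0],[0,0,0],[0,0,0],[0,0,0]],"claw":[0.4,0.4,0.4,0.4,0.4]}'
python3 -m pendant '{"slide":[[0,0,0],[0,0,0],[0,0,0],[0,0,0],[0,0,0],[0,0,-0.02],[0,0,-0.05],[0,0,-0.1],[0,0,-0.15],[0,0,-0.15]],"dr":[[0,0,0],[0,0,0],[0,0,0],[0,0,0],[0,0,0],[0,0,0],[0,0,0],[0,0,0],[0,0,0],[0,0,0]],"claw":[0.58,0.62,0.66,0.7,0.74,0.8,0.9,1,1,1]}'
python3 -c "
from h import *
go(.463,-.2637,.12,0)"
```

```text
clock: 13.8
position: [0.6427, 0.146, 0.0084]
ee_rot: [2.227, 2.216, -0.0]
force: [-1.7, -0.4, 2.2]
width: 0.542
gripper_force: 10.7
clock: 14.8
position: [0.6423, 0.146, 0.1515]
ee_rot: [-2.226, -2.216, 0.001]
force: [1.2, -0.1, -0.4]
width: 0.997
gripper_force: 0.0
pos [0.6423 0.146  0.1515] yaw -0.3 tilt 0.04 w 0.997 t 14.8
slide now [-1.369 -0.591  0.105]
turn dr total [ 0.   -0.   -0.04] slide after turn [-1.366 -0.597  0.105]
```

```bash
python3 -m pendant '{"slide":[[-0.08,-0.035,0],[-0.12,-0.052,0],[-0.14,-0.06,0],[-0.14,-0.06,0],[-0.14,-0.06,0],[-0.14,-0.06,0],[-0.14,-0.06,0],[-0.14,-0.06,0],[-0.12,-0.054,0.03],[-0.1,-0.044,0.03]],"dr":[[0,0,0],[0,0,0],[0,0,0],[0,0,0],[0,0,0],[0,0,0],[0,0,0],[0,0,0],[0,0,0],[0,0,0]],"claw":[1,1,1,1,1,1,1,1,1,1]}'
python3 -m pendant '{"slide":[[-0.07,-0.03,0.03],[-0.04,-0.018,0.015],[0,0,0],[0,0,0],[0,0,0]],"dr":[[0,0,0],[0,0,0],[0,0,0],[0,0,0],[0,0,0]],"claw":[1,1,1,1,1]}'
python3 -c "
from h import *
go(.463,-.2637,.0225,0)"
```

```text
clock: 15.8
position: [0.4763, -0.2337, 0.1325]
ee_rot: [2.228, 2.212, -0.0]
force: [0.9, 0.4, -0.7]
width: 1.004
gripper_force: 0.0
clock: 16.3
position: [0.464, -0.2624, 0.1185]
ee_rot: [2.224, 2.218, 0.002]
force: [0.3, 0.1, 0.6]
width: 1.001
gripper_force: 0.0
pos [ 0.464  -0.2624  0.1185] yaw -0.2 tilt 0.08 w 1.001 t 16.3
slide now [-0.004 -0.004  0.32 ]
turn dr total [ 0.    0.   -0.02] slide after turn [-0.004 -0.004  0.32 ]
```

```bash
python3 -m pendant '{"slide":[[-0.004,-0.003,0.08],[0,0,0.1],[0,0,0.075],[0,0,0.04],[0,0,0.02],[0,0,0],[0,0,0],[0,0,0]],"dr":[[0,0,0],[0,0,0],[0,0,0],[0,0,0],[0,0,0],[0,0,0],[0,0,0],[0,0,0]],"claw":[1,1,1,1,0.8,0.8,0.8,0.8]}' 12
python3 -m pendant '{"slide":[[0,0,0],[0,0,0],[0,0,0],[0,0,0],[0,0,0],[0,0,0],[0,0,0]],"dr":[[0,0,0],[0,0,0],[0,0,0],[0,0,0],[0,0,0],[0,0,0],[0,0,0]],"claw":[0.5,0.5,0.5,0.5,0.5,0.5,0.5]}'
python3 -c "
from h import *
go(.463,.2988,.16,0)"
```

```text
clock: 17.1
position: [0.4626, -0.2655, 0.0243]
ee_rot: [2.226, 2.215, 0.001]
force: [-0.1, -0.0, 0.1]
width: 0.8
gripper_force: 0.0
clock: 17.8
position: [0.4621, -0.2654, 0.0237]
ee_rot: [2.227, 2.215, 0.0]
force: [-0.3, -0.7, 4.8]
width: 0.645
gripper_force: 12.0
pos [ 0.4621 -0.2654  0.0237] yaw -0.3 tilt 0.04 w 0.645 t 17.8
slide now [ 1.881 -0.006 -0.455]
turn dr total [-0.    0.   -0.04] slide after turn [ 1.881  0.003 -0.455]
```

```bash
python3 -m pendant '{"slide":[[0,0,-0.02],[0,0,-0.04],[0,0,-0.08],[0,0,-0.12],[0,0,-0.12],[0.03,0,-0.06],[0.06,0,-0.015],[0.09,0,0],[0.12,0,0],[0.14,0,0]],"dr":[[0,0,0],[0,0,0],[0,0,0],[0,0,0],[0,0,0],[0,0,0],[0,0,0],[0,0,0],[0,0,0],[0,0,0]],"claw":[0.5,0.5,0.5,0.5,0.5,0.5,0.5,0.5,0.5,0.5]}'
python3 -m pendant '{"slide":[[0.15,0,0],[0.15,0,0],[0.15,0,0],[0.15,0,0],[0.15,0,0],[0.15,0,0],[0.14,0,0],[0.13,0,0],[0.11,0,0],[0.08,0,0]],"dr":[[0,0,0],[0,0,0],[0,0,0],[0,0,0],[0,0,0],[0,0,0],[0,0,0],[0,0,0],[0,0,0],[0,0,0]],"claw":[0.5,0.5,0.5,0.5,0.5,0.5,0.5,0.5,0.5,0.5]}'
python3 -m pendant '{"slide":[[0.05,0,0],[0.03,0,0],[0,0,0],[0,0,0]],"dr":[[0,0,0],[0,0,0],[0,0,0],[0,0,0]],"claw":[0.5,0.5,0.5,0.5]}'
python3 - <<'E'
from h import *
go(.463,.2988,.0097,0)
t=np.ascontiguousarray(arm.get_image("top")[:,:,::-1]); s=np.ascontiguousarray(arm.get_image("scene")[:,:,::-1])
cv2.imwrite("pics/t3.png",t);cv2.imwrite("pics/s3.png",s)
c=np.zeros((600,800,3),np.uint8)
c[:300,:400]=cv2.resize(rectify("top",t,.017,.6432,.1461,.05,4000),(400,400))[50:350]
c[:300,400:]=cv2.resize(s[90:240,200:400],(400,300))
for i,(n,I) in enumerate((("top",t),("scene",s))):
    im=rectify(n,I,.018,.459,-.2664,.05,4000)
    c[300:,400*i+50:400*i+350]=cv2.resize(im,(300,300))
cv2.imwrite("pics/v3.png",c)
E
```

```text
clock: 18.8
position: [0.4615, -0.1317, 0.1592]
ee_rot: [-2.228, -2.214, 0.001]
force: [1.0, 1.2, 0.1]
width: 0.65
gripper_force: 12.0
clock: 19.8
position: [0.4624, 0.278, 0.1592]
ee_rot: [-2.222, -2.219, 0.001]
force: [0.3, 0.4, -0.4]
width: 0.645
gripper_force: 12.0
clock: 20.2
position: [0.4647, 0.2975, 0.1595]
ee_rot: [2.228, 2.214, -0.002]
force: [0.4, -1.3, -0.2]
width: 0.647
gripper_force: 12.0
pos [0.4647 0.2975 0.1595] yaw -0.3 tilt 0.07 w 0.647 t 20.2
slide now [ 0.005 -0.006  0.499]
turn dr total [-0.   -0.   -0.05] slide after turn [ 0.005 -0.006  0.499]
```

View pics/v3.png

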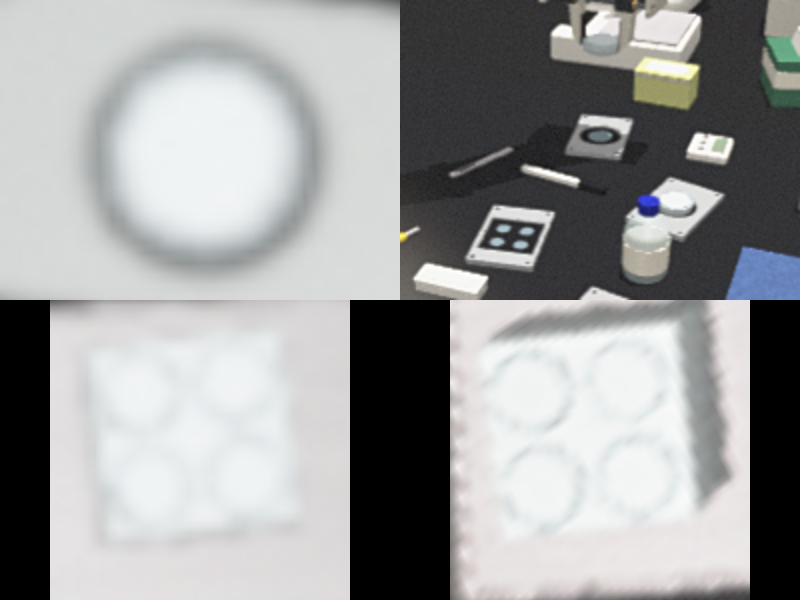

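dish50 is seated in adapter50. fourwell sits at about (0.4645, -0.264) with a yaw of about 5.5°. Now I'll lower dish60.

```bash
python3 -c "
from h import *
print(plane('scene',[(300.5,112)],.1613))"
python3 -m pendant '{"slide":[[0.005,-0.006,0.08],[0,0,0.1],[0,0,0.1],[0,0,0.09],[0,0,0.06],[0,0,0.03],[0,0,0.015],[0,0,0],[0,0,0],[0,0,0]],"dr":[[0,0,0],[0,0,0],[0,0,0],[0,0,0],[0,0,0],[0,0,0],[0,0,0],[0,0,0],[0,0,0],[0,0,0]],"claw":[0.5,0.5,0.5,0.5,0.5,0.5,0.5,0.5,0.5,0.5]}'
python3 -c "
from h import *
go(.463,.2988,.01,0)"
```

```text
[[0.46392716 0.29920072]]
clock: 21.3
position: [0.4635, 0.3006, 0.0182]
ee_rot: [2.227, 2.215, 0.002]
force: [-0.7, -0.2, -1.1]
width: 0.649
gripper_force: 12.0
pos [0.4635 0.3006 0.0182] yaw -0.3 tilt 0.09 w 0.649 t 21.3
slide now [-0.006 -0.002  0.027]
turn dr total [ 0.    0.   -0.04] slide after turn [-0.006 -0.002  0.027]
```

```bash
python3 -m pendant '{"slide":[[-0.008,-0.002,0.01],[0,0,0.01],[0,0,0.006],[0,0,0],[0,0,0]],"dr":[[0,0,0],[0,0,0],[0,0,0],[0,0,0],[0,0,0]],"claw":[0.5,0.5,0.5,0.5,0.5]}'
python3 -m pendant '{"slide":[[0,0,0],[0,0,0],[0,0,0],[0,0,0],[0,0,0],[0,0,-0.02],[0,0,-0.05],[0,0,-0.1],[0,0,-0.15],[0,0,-0.15]],"dr":[[0,0,0],[0,0,0],[0,0,0],[0,0,0],[0,0,0],[0,0,0],[0,0,0],[0,0,0],[0,0,0],[0,0,0]],"claw":[0.69,0.73,0.77,0.81,0.85,0.9,1,1,1,1]}'
python3 -c "
from h import *
go(.4645,-.264,.12,5.5)"
```

```text
clock: 21.8
position: [0.4623, 0.2979, 0.0094]
ee_rot: [2.227, 2.216, -0.0]
force: [-0.2, 0.8, -0.1]
width: 0.649
gripper_force: 12.0
clock: 22.8
position: [0.4617, 0.2978, 0.153]
ee_rot: [-2.226, -2.216, 0.0]
force: [1.4, 0.4, 0.3]
width: 0.998
gripper_force: 0.0
pos [0.4617 0.2978 0.153 ] yaw -0.3 tilt 0.03 w 0.998 t 22.8
slide now [-1.873  0.018  0.11 ]
turn dr total [ 0.   -0.   -0.84] slide after turn [-1.865 -0.17   0.11 ]
```

```bash
python3 -m pendant '{"slide":[[-0.06,0,0],[-0.1,0,0],[-0.14,0,0],[-0.15,0,0],[-0.15,0,0],[-0.15,0,0],[-0.15,0,0],[-0.15,0,0],[-0.15,0,0],[-0.15,0,0]],"dr":[[0,0,0],[0,0,0],[0,0,0],[0,0,0],[0,0,0],[0,0,0],[0,0,0],[0,0,0],[0,0,0],[0,0,0]],"claw":[1,1,1,1,1,1,1,1,1,1]}'
python3 -m pendant '{"slide":[[-0.15,0,0],[-0.14,0,0],[-0.11,0,0.03],[-0.07,0,0.04],[-0.04,0.01,0.03],[-0.015,0.008,0.01],[0,0,0],[0,0,0],[0,0,0],[0,0,0]],"dr":[[0,0,0],[0,0,0],[0,0,0],[0,0,0],[0,0,0],[0,0,0],[0,0,-0.42],[0,0,-0.42],[0,0,0],[0,0,0]],"claw":[1,1,1,1,1,1,1,1,1,1]}'
python3 -c "
from h import *
go(.4645,-.264,.008,5.5)"
```

```text
clock: 23.8
position: [0.4602, -0.1087, 0.152]
ee_rot: [2.226, 2.215, 0.001]
force: [1.5, 0.2, 0.4]
width: 1.001
gripper_force: 0.0
clock: 24.8
position: [0.4655, -0.2632, 0.1177]
ee_rot: [-2.112, -2.326, -0.001]
force: [0.4, -0.0, 0.6]
width: 1.002
gripper_force: 0.0
pos [ 0.4655 -0.2632  0.1177] yaw 5.5 tilt 0.04 w 1.002 t 24.8
slide now [-0.003 -0.004  0.366]
turn dr total [-0. -0.  0.] slide after turn [-0.003 -0.004  0.366]
```

```bash
python3 -m pendant '{"slide":[[-0.003,-0.002,0.08],[0,0,0.1],[0,0,0.09],[0,0,0.05],[0,0,0.03],[0,0,0.01],[0,0,0],[0,0,0],[0,0,0]],"dr":[[0,0,0],[0,0,0],[0,0,0],[0,0,0],[0,0,0],[0,0,0],[0,0,0],[0,0,0],[0,0,0]],"claw":[1,1,1,1,0.85,0.85,0.85,0.85,0.85]}' 14
python3 -m pendant '{"slide":[[0,0,0],[0,0,0],[0,0,0],[0,0,0],[0,0,0],[0,0,0],[0,0,0]],"dr":[[0,0,0],[0,0,0],[0,0,0],[0,0,0],[0,0,0],[0,0,0],[0,0,0]],"claw":[0.6,0.6,0.6,0.6,0.6,0.6,0.6]}'
python3 -c "
from h import *
go(.4703,-.0123,.12,13.3)"
```

```text
clock: 25.7
position: [0.4649, -0.2659, 0.0104]
ee_rot: [2.112, 2.324, 0.0]
force: [0.0, -0.5, 0.3]
width: 0.849
gripper_force: 0.0
clock: 26.4
position: [0.4646, -0.2658, 0.0099]
ee_rot: [2.112, 2.325, 0.0]
force: [-1.2, -0.0, 6.2]
width: 0.713
gripper_force: 14.0
pos [ 0.4646 -0.2658  0.0099] yaw 5.5 tilt 0.04 w 0.713 t 26.4
slide now [ 0.839  0.1   -0.367]
turn dr total [-0.    0.   -1.14] slide after turn [ 0.818  0.213 -0.367]
```

```bash
python3 -m pendant '{"slide":[[0,0,-0.02],[0,0,-0.05],[0,0,-0.09],[0,0,-0.1],[0,0,-0.07],[0.03,0,-0.037],[0.06,0.01,0],[0.1,0.015,0],[0.13,0.015,0],[0.14,0.015,0]],"dr":[[0,0,0],[0,0,0],[0,0,0],[0,0,0],[0,0,0],[0,0,0],[0,0,0],[0,0,0],[0,0,0],[0,0,0]],"claw":[0.6,0.6,0.6,0.6,0.6,0.6,0.6,0.6,0.6,0.6]}'
python3 -m pendant '{"slide":[[0.14,0.02,0],[0.11,0.015,0],[0.07,0.01,0],[0.04,0,0],[0.015,0,0],[0,0,0],[0,0,0],[0,0,0],[0,0,0]],"dr":[[0,0,0],[0,0,0],[0,0,0],[0,0,0],[0,0,-0.4],[0,0,-0.4],[0,0,-0.34],[0,0,0],[0,0,0]],"claw":[0.6,0.6,0.6,0.6,0.6,0.6,0.6,0.6,0.6]}'
python3 - <<'E'
from h import *
go(.4703,-.0123,.0119,13.3)
t=np.ascontiguousarray(arm.get_image("top")[:,:,::-1]); s=np.ascontiguousarray(arm.get_image("scene")[:,:,::-1])
p=arm.observe()["position"]
c=np.zeros((600,800,3),np.uint8)
c[:400,:400]=cv2.resize(rectify("top",t,.019,.463,.2988,.05,4000),(400,400))
c[:400,400:]=cv2.resize(rectify("scene",s,p[2]+.008,p[0],p[1],.05,4000),(400,400)); cv2.circle(c,(600,200),2,(0,0,255),-1)
c[400:,:267]=cv2.resize(s[150:300,200:400],(267,200)) 
cv2.imwrite("pics/v4.png",c)
E
```

```text
clock: 27.4
position: [0.4668, -0.1252, 0.1192]
ee_rot: [-2.114, -2.323, 0.001]
force: [-0.1, -0.0, -0.8]
width: 0.721
gripper_force: 14.0
clock: 28.3
position: [0.4699, -0.0138, 0.1194]
ee_rot: [-1.951, -2.462, 0.001]
force: [0.2, -0.7, -0.3]
width: 0.716
gripper_force: 14.0
pos [ 0.4699 -0.0138  0.1194] yaw 13.2 tilt 0.04 w 0.716 t 28.3
slide now [0.005 0.003 0.358]
turn dr total [ 0.   -0.   -0.01] slide after turn [0.005 0.003 0.358]
```

View pics/v4.png

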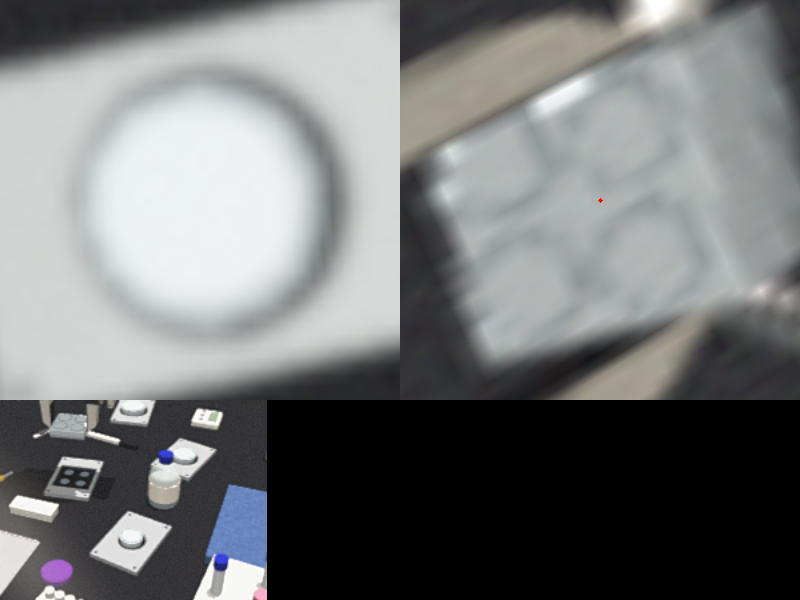

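dish60 is seated and centred at (203,205) in its tile. fourwell is held level and aligned with its plate, shifted about +2.5 mm along tool x. I'll correct for that and lower it.

```bash
python3 -m pendant '{"slide":[[-0.004,0.002,0.08],[0,0,0.1],[0,0,0.08],[0,0,0.04],[0,0,0.02],[0,0,0],[0,0,0],[0,0,0]],"dr":[[0,0,0],[0,0,0],[0,0,0],[0,0,0],[0,0,0],[0,0,0],[0,0,0],[0,0,0]],"claw":[0.6,0.6,0.6,0.6,0.6,0.6,0.6,0.6]}'
python3 - <<'E'
from h import *
go(.4709,-.0148,.0125,13.3)
s=np.ascontiguousarray(arm.get_image("scene")[:,:,::-1])
cv2.imwrite("pics/v5.png",cv2.resize(s[165:245,205:305],(800,600),interpolation=cv2.INTER_CUBIC))
E
```

```text
clock: 29.2
position: [0.4719, -0.0144, 0.0245]
ee_rot: [1.948, 2.463, 0.002]
force: [0.7, 0.0, -0.8]
width: 0.718
gripper_force: 14.0
pos [ 0.4719 -0.0144  0.0245] yaw 13.3 tilt 0.1 w 0.718 t 29.2
slide now [-0.001 -0.004  0.04 ]
turn dr total [ 0. -0.  0.] slide after turn [-0.001 -0.004  0.04 ]
```

View pics/v5.png

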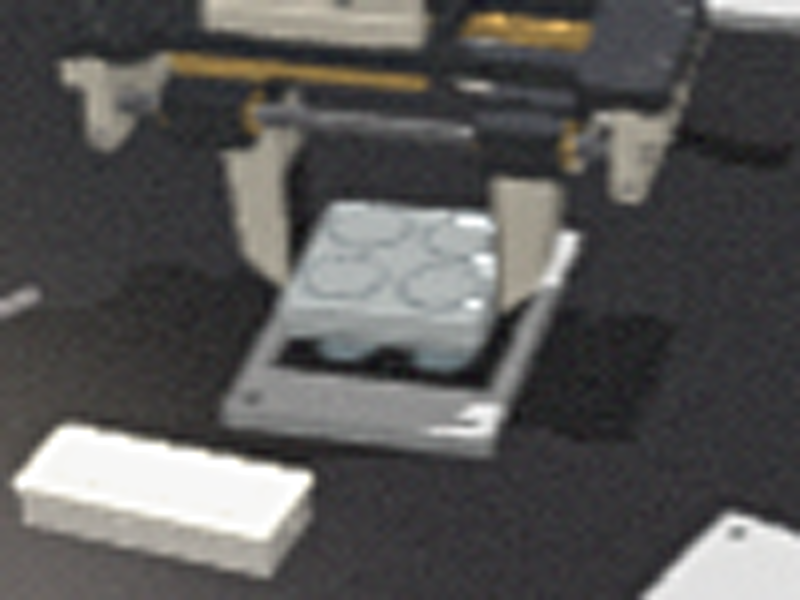

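fourwell is square over the recess. Lowering it.

```bash
python3 -m pendant '{"slide":[[0,-0.004,0.012],[0,0,0.01],[0,0,0.008],[0,0,0.005],[0,0,0.002],[0,0,0],[0,0,0]],"dr":[[0,0,0],[0,0,0],[0,0,0],[0,0,0],[0,0,0],[0,0,0],[0,0,0]],"claw":[0.6,0.6,0.6,0.6,0.6,0.6,0.6]}'
python3 - <<'E'
from h import *
go(.4709,-.0148,.0122,13.3)
s=np.ascontiguousarray(arm.get_image("scene")[:,:,::-1])
cv2.imwrite("pics/v6.png",cv2.resize(s[165:245,205:305],(800,600),interpolation=cv2.INTER_CUBIC))
E
```

```text
clock: 29.95
position: [0.47, -0.0146, 0.0125]
ee_rot: [1.949, 2.464, 0.0]
force: [-0.5, -0.5, 0.2]
width: 0.716
gripper_force: 14.0
pos [ 0.47   -0.0146  0.0125] yaw 13.3 tilt 0.0 w 0.716 t 29.95
slide now [-0.001  0.003  0.001]
turn dr total [-0. -0.  0.] slide after turn [-0.001  0.003  0.001]
```

View pics/v6.png

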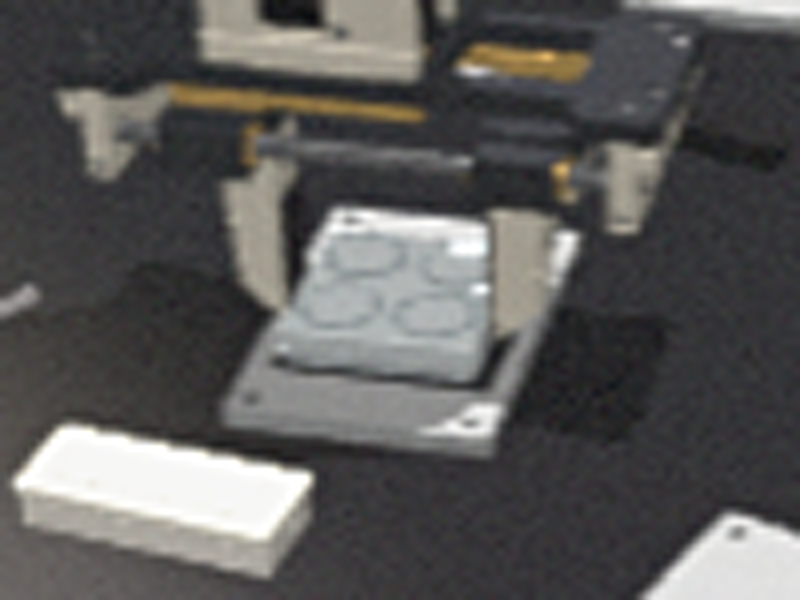

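The vessel is in the recess, so I'll release it and back off sideways for the final look.

```bash
python3 -m pendant '{"slide":[[0,0.003,0.001],[0,0,0],[0,0,0],[0,0,0],[0,0,0],[0,0,0],[0,0,0],[0,0,-0.02],[0,0,-0.06],[0,0,-0.12]],"dr":[[0,0,0],[0,0,0],[0,0,0],[0,0,0],[0,0,0],[0,0,0],[0,0,0],[0,0,0],[0,0,0],[0,0,0]],"claw":[0.6,0.6,0.76,0.8,0.85,0.9,0.95,1,1,1]}'
python3 -m pendant '{"slide":[[0,0,-0.15],[0,0,-0.1],[-0.1,0,0],[-0.15,0,0],[-0.15,0,0],[-0.15,0,0],[-0.15,0,0],[-0.15,0,0],[-0.15,0,0],[-0.1,0,0]],"dr":[[0,0,0],[0,0,0],[0,0,0],[0,0,0],[0,0,0],[0,0,0],[0,0,0],[0,0,0],[0,0,0],[0,0,0]],"claw":[1,1,1,1,1,1,1,1,1,1]}'
python3 -m pendant '{"slide":[[-0.05,0,0],[0,0,0],[0,0,0]],"dr":[[0,0,0],[0,0,0],[0,0,0]],"claw":[1,1,1]}'
python3 - <<'E'
from h import *
t=np.ascontiguousarray(arm.get_image("top")[:,:,::-1]); s=np.ascontiguousarray(arm.get_image("scene")[:,:,::-1])
c=np.zeros((600,800,3),np.uint8)
for i,(x,y,z) in enumerate(((.6473,-.1367,.013),(.6432,.1461,.013),(.463,.2988,.014),(.4703,-.0123,.014))):
    c[:200,200*i:200*i+200]=cv2.resize(rectify("top",t,z,x,y,.05,4000),(200,200))
    cv2.circle(c,(200*i+100,100),2,(0,0,255),-1)
c[200:,:533]=cv2.resize(s[110:310,200:467],(533,400))
c[200:467,533:]=cv2.resize(s[165:245,220:300],(267,267))
cv2.imwrite("pics/v7.png",c)
E
```

```text
clock: 31.0
position: [0.4692, -0.0145, 0.0716]
ee_rot: [-1.946, -2.462, 0.004]
force: [1.5, -0.4, 0.1]
width: 0.993
gripper_force: 0.0
clock: 32.0
position: [0.5465, -0.3395, 0.1474]
ee_rot: [1.952, 2.461, -0.001]
force: [0.4, 0.1, -1.4]
width: 0.997
gripper_force: 0.0
clock: 32.3
position: [0.5504, -0.3481, 0.1473]
ee_rot: [-1.946, -2.465, -0.002]
force: [0.3, 1.2, -0.0]
width: 1.001
gripper_force: 0.0
```

View pics/v7.png

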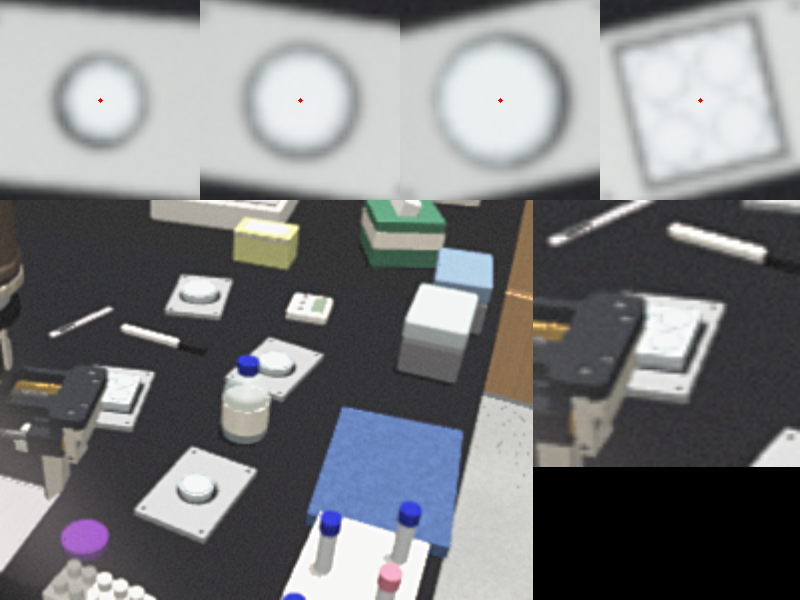

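The four top-view tiles show every vessel centred on its recess (marks at 100,100; 300,100; 500,100; 700,100) with an even dark gap around it. The bottle is upright at crop (245,400) and the gripper is clear, so I'm handing in.

```bash
python3 -c "
from cell import arm
print(arm.sign_off())"
```

```text
the job is handed in; nothing more can be done
None
```

The job is handed in: in the last camera pictures all four vessels sat centred in their own adapters, the bottle was upright and the gripper was clear, at about 32 s of the 112 s allowed; the sign-off returned no verdict.

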